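# Clear the tool case, try its lid, free the catch if it holds, and hold the lid open

### The arm

A 7-joint arm with a two-finger parallel gripper is mounted at the origin on the work surface. World frame = base frame: x ahead of the robot, y to its left, z up, the work surface at z = 0. Lengths are in m, angles in rad, forces in N, time in s.
With the tool pointing down it reaches from about 0.4 to 0.875 m from the base axis. Payload 19.3 kg.
Tool frame: the origin (TCP) lies at the very end of the fingers, on their centre line; the grasp point (between the pads) lies 19 mm behind it; z points along the fingers, y is the direction in which the jaws open and shut (so a half turn about z gives the same grasp; the last joint's range is limited). The gripper opens to 85 mm and grips with 20 to 120 N. Pads are 22 mm wide; open, the fingers measure 114 mm over their backs; the gripper's body (76 mm by 85 mm) begins 54 mm behind the grasp point. The pads swing forward as they close: fully open they stand 13 mm farther back than shut.
Start: joints at [1.073, 0.521, -0.036, 1.599, 0.021, 1.021, -0.113], TCP at [0.259, -0.569, 0.231] pointing down, gripper open.
Joint ranges: [-2.91, 2.91], [-0.3, 2.13], [-1.5, 1.42], [0.17, 2.43], [-1.26, 4.41], [0.16, 1.93], [-2.52, 2.52]. Speed limits (rad/s): [1.89, 1.89, 2.39, 2.39, 3.01, 3.01, 3.01].

### API

Orientations are given as [roll, pitch, yaw] about the fixed x, y, z axes, in that order (R = Rz(yaw) Ry(pitch) Rx(roll)).
In Python, from workcell import bot, vision, job_done gives the robot as it stands.
- The arm moves only by the tool arm_command, never from a script. Its arguments are lists of equal length, an entry for each row: "gripper": the finger opening in cm, from 0 to 8.54; "slide": the shift along the tool's x, y, z in cm, a list of three; "turn": the turn, a rotation vector about the tool's x, y, z in degrees, a list of three. A call has 1 to 5 rows; each row is the pose to reach, as a shift and turn from the pose commanded when the call began, along the tool's axes at that moment; what a row does not reach only later rows make up. A row lasts 1/8 s, in which the tool goes at most 62.5 mm and 10.7 degrees, less where a joint would pass 70% of its speed; a pose out of reach is approached as far as the arm can. A call with a gripper value outside its range is refused whole. The fingers move at their own pace and stop on an object; "force" is the grip in N (left out, the last holds). Time passes only in rows, so rows that repeat a pose let the fingers close. It gives the time, the measured TCP pose, the force and the opening at its end, in the units of the state.
- bot.observe(): the state, without advancing time (a new reading comes with each control period).
- vision.grab_frame(name): name is "scene" or "top" or "wrist"; returns the picture (400x640x3 uint8, blue, green, red); there is no depth.
- vision.camera_model(name): a dict with "mtx" (3x3 intrinsics, pixels), "k1" (the pictures are not rectified: a ray, as slopes to the right and down, at radius r is drawn at 1 + k1 r^2 times it, then the intrinsics apply), "T" (4x4, takes a point from camera to world coordinates). Camera axes: x right, y down, z forward; pixel columns grow to the right and rows downward; lengths in m; the calibration is good to about 2 mm. A picture is of the moment at which its call begins: read the wrist's pose just before it. camera_model takes no time and is no camera call; for the wrist camera it gives the pose at the moment of the call.
- job_done(): hands the job in, once; it reports no verdict.
The state is a dict: "clock": time; "qpos": joint angles; "qd": joint speeds; "joint_efforts": joint torques, N m; "position": TCP position; "tool_rot": TCP orientation; "force": force on the tool from outside, world axes, zero at the start; "moment": the same for the moment, N m; "grip_width": finger opening in m.
Only numpy, scipy, OpenCV 4.12 (cv2) and the standard library are available. Lean on these libraries where they do the work, as an engineer would, in place of code of your own. Each camera call takes 0.05 s, during which the arm holds its last target. There are 200 camera calls.

### The job

Clear the lid of the plywood case: set the glass bead in the round dish and lay the small paddle tool flat in the long tray, dropping neither and leaving the pliers, mug and jar alone. Then, before you touch the slide catch, tug the lid gently upward by its wooden grip to learn whether it is caught; if it is, let the lid down, release it by pushing the post of the catch along its rail, away from the grip, and lift again. Finish while holding: lift the lid by its grip to more than halfway up to vertical and stop there, still gripping it, because the lid would fall shut.

Things in the scene. Friction and masses are not known exactly. Their poses are not given: they have to be found in the camera images.
- case: plywood case fixed to the bench, 180 (x) by 280 (y) by 85 mm high without the lid; origin under its centre; its front (-x) faces the robot more or less. The lid's top, on which the items lie, is 95.5 mm above the bench.
- lid (a joint): lid angle (rad): 0 shut, grows as the front edge rises, stop at 1.25; 0.79 is halfway to vertical. 0.3 to 0.5 kg, 2 N to lift at the grip, plus some 10 N of rubbing in a tight grip; falls shut when let go. Free play about 0.03 rad (6 mm at the grip); then, if caught, a hidden hook stops it hard, else it goes on freely. Nothing outside shows which
- lid_hinge (a point): point on the lid's hinge axis (which runs along the case's y), in the middle of the far edge, 90 mm behind the case's centre and 90.5 mm above the bench
- lid_grip: round wooden grip, 18 mm diameter, 32 mm long along the case's y, on a 14 mm wide steel neck in the middle of the lid's front edge; origin at its centre, 205 mm from the hinge axis; shut: 115 mm before the case's centre, 90.5 mm above the bench. Take it from above by its two flat ends, fingers closing along y, 40 N or more: it turns between the fingers as the lid swings
- catch (a joint): slide catch (m): 0 as found, whether or not it holds the lid; 0.016 fully released, towards the case's +y, away from the grip. Takes about 3 N to slide and stays where it is left. Pushed fully, it always frees the lid (with the lid down).
- catch_top (a point): top centre of the catch's upright steel post, 14 (x) by 12 (y) by 36 mm tall, on a rail on the front face; as found 106 mm before the case's centre, 95 mm to its +y side, 92 mm above the bench. Between grip and post is a 73 mm gap: closed fingers (about 30 mm) fit there, can reach to 28 mm below the post's top, and push it along +y
- bolt: steel tongue of the catch, inside the case just under the lid; moves with the catch; origin at its centre. Not to be touched; it takes the pull if a caught lid is tugged.
- bead: glass bead with a small hole, 34 mm across, 20 mm tall, standing on its flat end on the lid; origin under its centre; 20 to 40 g
- paddle: paddle tool lying on the lid, 147 mm long along its x: straight-sided wooden handle 16 mm wide, 14 mm tall from x = -72 to +12 mm, then a brass blade 28 mm wide, 5 mm thick to x = +75 mm; origin on its underside; balances near x = +18 mm, take it by the handle near x = 0; about 90 g
- paddle_butt (a point): end of the paddle's handle (70 mm behind its origin, 7 mm above its underside)
- paddle_tip (a point): end of the paddle's blade (72 mm ahead of its origin)
- dish: round white ceramic dish fixed to the bench, 132 mm across the rim, 30 mm high, flat floor 5 mm thick and 110 mm across; origin under its centre; left or right of the case
- tray: long aluminium tray fixed to the bench, 210 (x) by 100 (y) by 30 mm high, walls and floor 5 mm; origin under its centre; on the other side of the case
- pliers: yellow-handled pliers, 160 mm long, a bystander
- mug: blue mug, 76 mm across, 85 mm tall, a bystander
- jar: glass jar with a steel cap, 64 mm across, 90 mm tall, a bystander

How it is judged:
On the way, in this order (a step that is already met when the one before it is completed fails the run):
1. the bead rests in the round dish and the paddle in the long tray, both let go, with the lid still shut and the catch untouched (horizontal distance between bead and dish below 0.05 m and z of bead in the frame of dish below 0.025 m and linear speed of each of bead, paddle below 0.05 m/s and x of paddle_butt in the frame of tray between -0.105 and 0.105 m and y of paddle_butt in the frame of tray between -0.05 and 0.05 m and z of each of paddle_butt, paddle_tip in the frame of tray below 0.03 m and x of paddle_tip in the frame of tray between -0.105 and 0.105 m and y of paddle_tip in the frame of tray between -0.05 and 0.05 m and contact force between the fingers and bead below 0.05 N and contact force between the fingers and paddle below 0.05 N and value of joint lid below 0.006 rad and value of joint catch below 0.003 m), for 0.2 s.
2. the lid is tugged up by its grip while the catch is still as found (value of joint lid above 0.012 rad and value of joint catch below 0.003 m and contact force between the fingers and lid_grip above 0.5 N), for 0.1 s.
3. the lid is lifted by its grip to more than halfway up (value of joint lid above 0.7 rad and contact force between the fingers and lid_grip above 1 N), for 0.2 s.
At the end, for the whole second after the job is handed in: the lid is held still, raised at least 0.70 rad (40 degrees), by fingers pressing on its grip with more than 1 N; the bead rests in the dish (within 50 mm of its centre, its underside less than 25 mm above the bench) and both ends of the paddle are inside the tray, below the rim (all of step 3 and velocity of joint lid between -0.15 and 0.15 rad/s and horizontal distance between bead and dish below 0.05 m and z of bead in the frame of dish below 0.025 m and linear speed of each of bead, paddle below 0.05 m/s and x of paddle_butt in the frame of tray between -0.105 and 0.105 m and y of paddle_butt in the frame of tray between -0.05 and 0.05 m and z of each of paddle_butt, paddle_tip in the frame of tray below 0.03 m and x of paddle_tip in the frame of tray between -0.105 and 0.105 m and y of paddle_tip in the frame of tray between -0.05 and 0.05 m and contact force between lid_grip and pliers below 0.05 N and contact force between lid_grip and mug below 0.05 N and contact force between lid_grip and jar below 0.05 N); the arm keeps its last pose, push and grip.
It fails at once if a caught lid is wrenched: more than 80 N on the catch's tongue (contact force between bolt and anything else above 80 N).
It fails at once if the bead falls freely faster than 0.8 m/s (a drop of about 35 mm) (contact force between the fingers and bead below 0.05 N and linear speed of bead above 0.8 m/s).
It fails at once if the paddle falls freely faster than 0.8 m/s (a drop of about 35 mm) (contact force between the fingers and paddle below 0.05 N and linear speed of paddle above 0.8 m/s).
It fails at once if the pliers, mug or jar is pushed more than 30 mm (distance of any of pliers, mug, jar from where it was at the start of the episode above 0.03 m).
It also fails if it takes over 72 s, if anything falls off the work surface, if the arm or the gripper's body presses on something with over 40 N, if the wrist force passes 120 N, or if a joint passes its speed limit or range.

## Working session

There is one attempt and no reset: what is moved stays moved. The work goes in short steps, Python scripts to look and compute and a tool call to move; the robot and the scene stay as the last step left them, time stands still between calls to the robot, and variables do not carry over. Pictures are saved under pics/ and viewed, about 8 in all and at most 12, crops included, and the job is handed in when it is done.

Besides the shell and the picture viewer there is one more tool, called after ">>>" as name(argument=value, ...) on one line, values as JSON. arm_command: Moves the arm, as the interface text tells. Its arguments: {"type":"object","properties":{"gripper":{"type":"array","items":{"type":"number"}},"slide":{"type":"array","items":{"type":"array","items":{"type":"number"}}},"turn":{"type":"array","items":{"type":"array","items":{"type":"number"}}},"force":{"type":"number"}},"required":["gripper","slide","turn"]}

```bash
mkdir -p pics; ls
python3 - <<'E'
from workcell import bot, vision
import cv2, numpy as np
print(bot.observe())
for n in ("scene","top"):
    im=vision.grab_frame(n); cv2.imwrite(f"pics/{n}0.png",im)
    c=vision.camera_model(n); print(n,c)
E
```

```text
pics
{'clock': 0.0, 'qpos': array([ 1.07278936,  0.52199124, -0.03632114,  1.60000749,  0.02118653,
        1.02108273, -0.11282596]), 'qd': array([ 2.11148773e-03, -1.15123657e-04, -1.98031663e-04,  2.54180885e-04,
        1.62911438e-03, -9.76814508e-05, -1.27431938e-04]), 'joint_efforts': array([ 2.92282202e-04, -9.27111554e+01,  1.97974853e+00, -3.69925153e+01,
        1.80127082e-02,  8.14740022e-03,  6.44597463e-06]), 'position': array([ 0.25912635, -0.56838564,  0.23074017]), 'tool_rot': array([-3.14049055e+00,  7.01574407e-05,  4.27758592e-01]), 'force': array([-0.09843439, -0.21584928,  1.03310385]), 'moment': array([ 0.02161384, -0.01508956, -0.06025086]), 'grip_width': 0.08528475822892576}
scene {'mtx': array([[409.56718347,   0.        , 317.16350256],
       [  0.        , 409.56718347, 199.45640182],
       [  0.        ,   0.        ,   1.        ]]), 'k1': 0.008100411772369198, 'T': array([[ 0.01393742,  0.82924948, -0.55870479,  1.13235222],
       [ 0.99987452, -0.01576611,  0.0015422 , -0.02063609],
       [-0.00752973, -0.55865617, -0.82936517,  0.86317929],
       [ 0.        ,  0.        ,  0.        ,  1.        ]])}
top {'mtx': array([[430.95227179,   0.        , 321.96901798],
       [  0.        , 430.95227179, 195.0005167 ],
       [  0.        ,   0.        ,   1.        ]]), 'k1': -0.04718365176984718, 'T': array([[-0.02346316, -0.98178323,  0.18855016,  0.42960961],
       [-0.99933924,  0.02827005,  0.02284485, -0.0133457 ],
       [-0.02775901, -0.18788956, -0.98179782,  1.03083064],
       [ 0.        ,  0.        ,  0.        ,  1.        ]])}
```

View pics/top0.png

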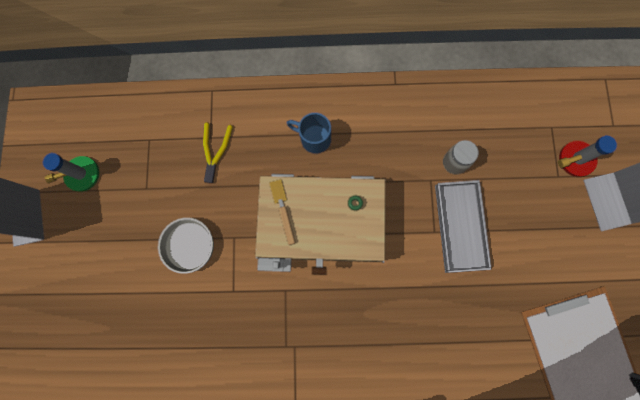

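View pics/scene0.png

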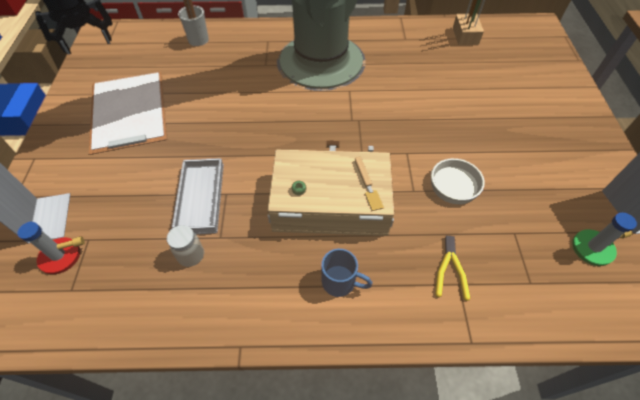

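The top view shows the case centred near (321,219), with +x up and +y left. The bead is at (356,203), the paddle's handle at (287,222) and its blade at (278,190). The dish is at (187,246), the tray at (464,226) and the grip at (319,268). The catch post is near (277,264). The scene view agrees.

```bash
cat > h.py <<'E'
import numpy as np, cv2
from workcell import bot, vision
from scipy.spatial.transform import Rotation as R
def ray(c,px):
    K=c["mtx"]; d=(np.asarray(px,float).reshape(-1,2)-K[:2,2])/[K[0,0],K[1,1]]
    s=d.copy()
    for _ in range(10): s=d/(1+c["k1"]*(s**2).sum(1,keepdims=True))
    return np.c_[s,np.ones(len(s))]@c["T"][:3,:3].T
def toplane(c,px,z):
    d=ray(c,px); o=c["T"][:3,3]; return o+d*((z-o[2])/d[:,2])[:,None]
def proj(c,p):
    q=(np.asarray(p,float).reshape(-1,3)-c["T"][:3,3])@c["T"][:3,:3]; s=q[:,:2]/q[:,2:]
    s=s*(1+c["k1"]*(s**2).sum(1,keepdims=True)); return s*[c["mtx"][0,0],c["mtx"][1,1]]+c["mtx"][:2,2]
def pose():
    s=bot.observe(); return s["position"], R.from_euler("xyz",s["tool_rot"])
def goto(p,yaw):
    """slide(cm), turn(deg) from the present measured pose to tool down at p, given yaw"""
    p0,r0=pose(); rt=R.from_euler("xyz",[np.pi,0,yaw])
    print("slide",np.round(r0.inv().apply(np.array(p)-p0)*100,2),"turn",np.round((r0.inv()*rt).as_rotvec(degrees=True),1))
E
python3 - <<'E'
from h import *
c=vision.camera_model("top"); im=cv2.imread("pics/top0.png")
hsv=cv2.cvtColor(im,cv2.COLOR_BGR2HSV)
def show(name,m,z):
    cs=cv2.findContours(m,cv2.RETR_EXTERNAL,cv2.CHAIN_APPROX_NONE)[0]
    k=max(cs,key=cv2.contourArea); w=toplane(c,k.reshape(-1,2),z)
    r=cv2.minAreaRect((w[:,:2]*1000).astype(np.float32)); print(name,cv2.boundingRect(k),"c",np.round(r[0],1),"sz",np.round(r[1],1),"ang",round(r[2],1)); return w
def roi(m,x0,y0,x1,y1):
    o=np.zeros_like(m); o[y0:y1,x0:x1]=m[y0:y1,x0:x1]; return o
print("lid hsv",hsv[215,340],"bench",hsv[230,410],hsv[280,350],"dish",hsv[246,187],hsv[222,187],"tray",hsv[226,464],"rim",hsv[184,460],"bead",hsv[209,356],"handle",hsv[225,287],"blade",hsv[190,278],"grip",hsv[270,319])
lid=cv2.inRange(hsv,(10,60,150),(30,150,255)); 
lid=cv2.morphologyEx(lid,cv2.MORPH_CLOSE,np.ones((5,5)))
show("lid",roi(lid,240,160,400,275),.0955)
low=cv2.inRange(hsv,(0,0,60),(179,70,255))
show("dish",roi(low,150,205,225,285),.030)
show("tray",roi(low,430,175,500,280),.030)
show("bead",roi(cv2.inRange(hsv,(40,40,0),(100,255,200)),335,185,375,220),.1155)
cv2.imwrite("pics/crop1.png",cv2.resize(im[165:285,240:400],None,fx=5,fy=5,interpolation=cv2.INTER_CUBIC))
for n,p,z in (("butt",(291,243),.1025),("neck",(282.5,203),.1025),("tip",(275,182),.0985),("grip",(319,270),.0995),("cL",(257,260),.0955),("cR",(384,261),.0955),("cTL",(261,178),.0955),("cTR",(385,178),.0955)):
    print(n,np.round(toplane(c,p,z)[0]*1000,1))
E
```

```text
lid hsv [ 17  99 160] bench [ 14 133 119] [ 15 138 139] dish [165   3 171] [ 19  19 109] tray [120   5 155] rim [120   3  73] bead [64 96 74] handle [ 16 117 172] blade [ 20 159 159] grip [ 11 152  69]
lid (255, 177, 129, 83) c [560.2  14.9] sz [277.2 178.3] ang 87.2
dish (158, 218, 56, 56) c [511.4 333.5] sz [129.6 131.8] ang 1.2
tray (435, 180, 56, 93) c [ 541.2 -315.2] sz [210.8 108.5] ang 2.6
bead (348, 196, 15, 14) c [587.  -62.8] sz [30.2 28.4] ang 88.4
butt [504.6  77.4 102.5]
neck [592.5  95.2 102.5]
tip [641.1 112.1  98.5]
grip [445.8  18.5  99.5]
cL [470.2 152.2  95.5]
cR [ 461.4 -121.2   95.5]
cTL [651.9 144.   95.5]
cTR [ 643.6 -132.4   95.5]
```

View pics/crop1.png

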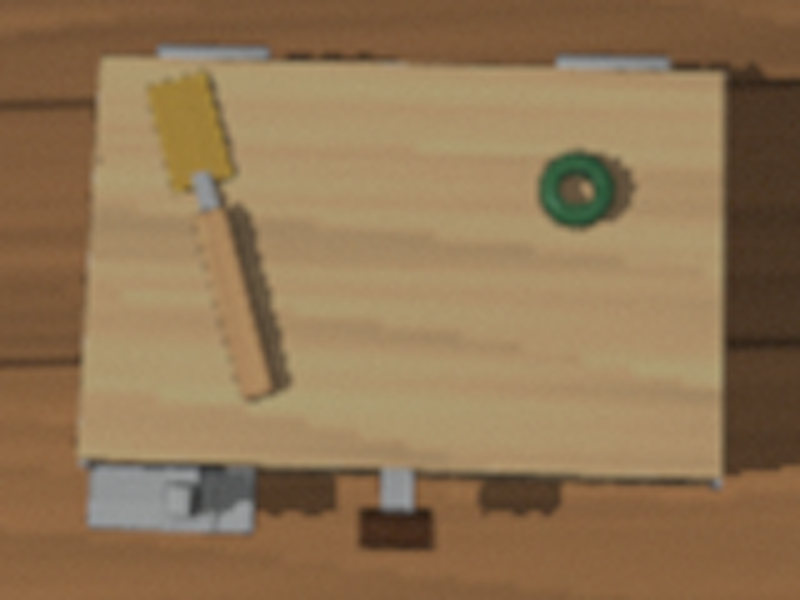

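Here are crop positions divided by 5, plus offset (240,165):
- **Paddle:** butt at (291.6,244), tip at (276,181)
- **Bead:** (355.6,203)
- **Post:** (276.6,264.6)
- **Grip:** (319.4,270.6)

This is enough to start, so I'm moving above the bead.

Run:
```python
from h import *
goto([.587,-.063,.25],0)
c=vision.camera_model("top")
print(toplane(c,(276.6,264.6),.092),toplane(c,(319.4,270.6),.0995))
```

```text
slide [ 50.8  -32.39  -1.89] turn [-0.1  0.  24.5]
[[0.45954889 0.110196   0.092     ]] [[0.4444888  0.01765827 0.0995    ]]
```

>>> arm_command(gripper=[8.5, 8.5, 8.5, 8.5, 8.5], slide=[[5, -3, -1], [10, -6.3, -1.9], [15, -9.6, -1.9], [20, -12.8, -1.9], [25.4, -16, -1.9]], turn=[[0, 0, 5], [0, 0, 10], [0, 0, 15], [0, 0, 20], [0, 0, 24.5]])

```text
clock: 0.72
position: [0.4244, -0.3163, 0.2503]
tool_rot: [3.142, 0.0, -0.003]
force: [0.4, -0.7, -1.3]
grip_width: 0.0847
```

```bash
python3 -c "
from h import *
goto([.575,-.063,.25],0)"
```

```text
slide [ 14.98 -25.38   0.03] turn [ 0.   0.  -0.2]
```

>>> arm_command(gripper=[8.5, 8.5, 8.5, 8.5, 8.5], slide=[[3, -5.2, 0], [6, -10.3, 0], [9, -15.4, 0], [12, -20.5, 0], [15, -25.4, 0]], turn=[[0, 0, 0], [0, 0, 0], [0, 0, 0], [0, 0, 0], [0, 0, 0]])

```text
clock: 1.35
position: [0.5744, -0.0621, 0.2502]
tool_rot: [3.142, 0.0, 0.0]
force: [0.3, -1.1, 0.0]
grip_width: 0.0853
```

Run:
```python
from h import *
import time
vision.grab_frame("wrist")
c=vision.camera_model("wrist"); im=vision.grab_frame("wrist"); cv2.imwrite("pics/w1.png",im)
print(pose()[0],bot.observe()["clock"])
np.savez("w1.npz",**c)
hsv=cv2.cvtColor(im,cv2.COLOR_BGR2HSV)
m=cv2.inRange(hsv,(45,60,20),(85,255,220))
k=max(cv2.findContours(m,cv2.RETR_EXTERNAL,cv2.CHAIN_APPROX_NONE)[0],key=cv2.contourArea)
print(cv2.boundingRect(k),cv2.contourArea(k)); w=toplane(c,k.reshape(-1,2),.1055)
print(cv2.minEnclosingCircle((w[:,:2]*1000).astype(np.float32)), np.round(c["T"],3))
```

```text
[ 0.57586663 -0.05739326  0.24972967] 1.45
(314, 152, 38, 36) 1014.5
((587.1965942382812, -60.92502212524414), 15.865317344665527) [[ 0.006 -0.948 -0.317  0.659]
 [-1.    -0.007  0.002 -0.055]
 [-0.004  0.317 -0.948  0.393]
 [ 0.     0.     0.     1.   ]]
```

View pics/w1.png

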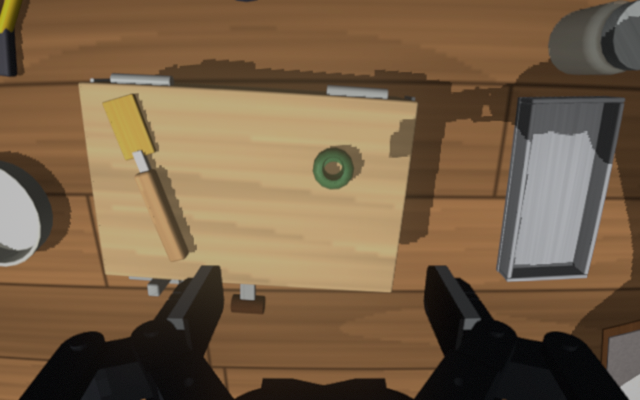

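The bead is at (333,168) and the lid corners are (80,84), (416,100), (392,291) and (105,275). The paddle butt is at (178,258), the grip at (248,304) and the post at (153,288).

Run:
```python
from h import *
c=dict(np.load("w1.npz"))
P={"lid":([(80,84),(416,100),(392,291),(105,275)],.0955),"tray rim":([(519,98),(624,97),(588,278),(499,280)],.03),"paddle butt,shoulder":([(178,260),(145,173)],.1025),"blade far corners, near":([(104,105),(136,94),(156,150),(124,162)],.1005),"grip":([(248,304)],.0995),"post":([(153,288)],.092)}
for n,(p,z) in P.items(): print(n,np.round(toplane(c,p,z)[:,:2]*1000,1).tolist())
goto([.587,-.062,.097],0)
```

```text
lid [[656.4, 146.4], [643.3, -128.3], [464.8, -120.8], [478.4, 158.6]]
tray rim [[643.7, -248.2], [648.1, -359.9], [438.0, -372.0], [436.6, -261.4]]
paddle butt,shoulder [[500.2, 79.9], [582.8, 98.1]]
blade far corners, near [[639.6, 125.5], [647.9, 97.2], [602.3, 86.7], [592.0, 116.2]]
grip [[451.4, 18.6]]
post [[462.7, 114.3]]
slide [ 1.11  0.51 15.27] turn [-0.2 -0.   0.4]
```

>>> arm_command(gripper=[7, 6, 5.5, 5.5, 5.5], slide=[[1.1, 0.5, 4], [1.1, 0.5, 9], [1.1, 0.5, 13], [1.1, 0.5, 15.2], [1.1, 0.5, 15.2]], turn=[[0, 0, 0], [0, 0, 0], [0, 0, 0], [0, 0, 0], [0, 0, 0]], force=30)

```text
clock: 2.08
position: [0.5837, -0.0688, 0.0968]
tool_rot: [-3.141, 0.003, 0.0]
force: [-0.3, -0.3, 0.1]
grip_width: 0.055
```

>>> arm_command(gripper=[4.5, 3, 2.5, 2.5, 2.5], slide=[[0, 0, 0], [0, 0, 0], [0, 0, 0], [0, 0, 0], [0, 0, 0]], turn=[[0, 0, 0], [0, 0, 0], [0, 0, 0], [0, 0, 0], [0, 0, 0]])

```text
clock: 2.7
position: [0.5855, -0.069, 0.0995]
tool_rot: [3.141, -0.002, -0.0]
force: [-0.9, 0.7, 7.4]
grip_width: 0.0302
```

Run:
```python
from h import *
for _ in range(2):
    s=bot.observe(); print(s["clock"],s["position"],s["force"],s["grip_width"])
    im=vision.grab_frame("wrist")
c=vision.camera_model("wrist")
cv2.imwrite("pics/w2.png",im)
```

```text
2.7 [ 0.58547509 -0.06904202  0.09948076] [-0.91942237  0.69143451  7.37281939] 0.03016311496295182
2.75 [ 0.58547755 -0.06906813  0.0994849 ] [0.2246755  0.09475853 6.97914183] 0.030010037205691786
```

View pics/w2.png

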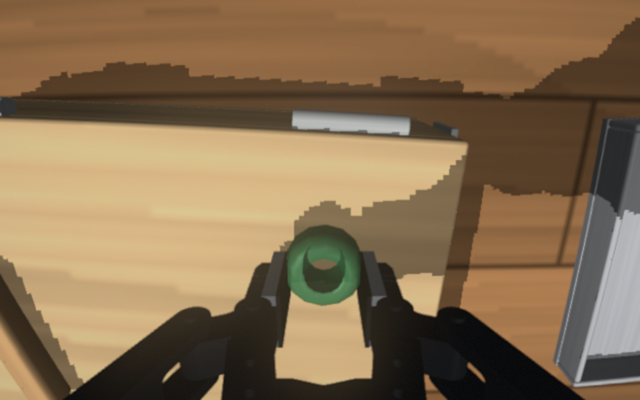

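The bead is at (323,265) between the pads, which are at about x=280 and 366. It may sit slightly ahead of the pad centre, so I'm projecting the TCP to check.

Run:
```python
from h import *
c=vision.camera_model("wrist"); p,r=pose()
for d in ((0,0,0),(0,0,-.019),(.011,0,0),(-.011,0,0),(.011,0,-.019),(-.011,0,-.019)):
    for y in (-.015,.015): print(d,y,np.round(proj(c,p+r.apply(np.array(d)+[0,y,0])),0).tolist())
hsv=cv2.cvtColor(cv2.imread("pics/w2.png"),cv2.COLOR_BGR2HSV)
m=cv2.inRange(hsv,(45,60,20),(85,255,220))
k=max(cv2.findContours(m,cv2.RETR_EXTERNAL,cv2.CHAIN_APPROX_NONE)[0],key=cv2.contourArea)
for z in (.1055,.1155): print(cv2.boundingRect(k),cv2.minEnclosingCircle((toplane(c,k.reshape(-1,2),z)[:,:2]*1000).astype(np.float32)))
```

```text
(0, 0, 0) -0.015 [[290.0, 269.0]]
(0, 0, 0) 0.015 [[356.0, 268.0]]
(0, 0, -0.019) -0.015 [[285.0, 292.0]]
(0, 0, -0.019) 0.015 [[360.0, 292.0]]
(0.011, 0, 0) -0.015 [[289.0, 247.0]]
(0.011, 0, 0) 0.015 [[357.0, 247.0]]
(-0.011, 0, 0) -0.015 [[290.0, 289.0]]
(-0.011, 0, 0) 0.015 [[355.0, 289.0]]
(0.011, 0, -0.019) -0.015 [[284.0, 268.0]]
(0.011, 0, -0.019) 0.015 [[361.0, 268.0]]
(-0.011, 0, -0.019) -0.015 [[286.0, 315.0]]
(-0.011, 0, -0.019) 0.015 [[359.0, 315.0]]
(287, 237, 74, 68) ((587.98193359375, -69.2339096069336), 17.323816299438477)
(287, 237, 74, 68) ((593.7676391601562, -69.25823211669922), 16.058338165283203)
```

>>> arm_command(gripper=[2.5, 2.5, 2.5, 2.5, 2.5], slide=[[0, 0, -0.5], [0, 0, -1], [0, 0, -1.5], [0, 0, -2], [0, 0, -2]], turn=[[0, 0, 0], [0, 0, 0], [0, 0, 0], [0, 0, 0], [0, 0, 0]])

```text
clock: 3.42
position: [0.585, -0.0689, 0.1188]
tool_rot: [3.142, -0.001, 0.0]
force: [-0.0, 0.1, -0.8]
grip_width: 0.0301
```

```bash
cat > bead.py <<'E'
from h import *
vision.grab_frame("wrist"); im=vision.grab_frame("wrist")
c=vision.camera_model("wrist"); p,r=pose(); s=bot.observe()
hsv=cv2.cvtColor(im,cv2.COLOR_BGR2HSV)
m=cv2.inRange(hsv,(45,60,20),(85,255,220))
k=max(cv2.findContours(m,cv2.RETR_EXTERNAL,cv2.CHAIN_APPROX_NONE)[0],key=cv2.contourArea)
print(s["clock"],p,s["force"],s["grip_width"],cv2.boundingRect(k),np.linalg.norm(p-c["T"][:3,3]))
E
python3 bead.py
```

```text
3.525 [ 0.58475989 -0.06893348  0.11824739] [ 0.6488643   0.50462968 -1.09513483] 0.02975611565179649 (287, 237, 74, 68) 0.16461248788773467
```

The bead lifted with the gripper, since its image box is unchanged. I'm carrying it to the dish.

>>> arm_command(gripper=[2.5, 2.5, 2.5, 2.5, 2.5], slide=[[0, -2, -3], [-1.5, -7, -5], [-3, -12.5, -5], [-4.5, -18, -5], [-6, -23.5, -5]], turn=[[0, 0, 0], [0, 0, 0], [0, 0, 0], [0, 0, 0], [0, 0, 0]])

```text
clock: 4.15
position: [0.5241, 0.1677, 0.1683]
tool_rot: [-3.142, -0.0, -0.0]
force: [0.4, 0.2, 0.7]
grip_width: 0.0298
```

>>> arm_command(gripper=[2.5, 2.5, 2.5, 2.5, 2.5], slide=[[-0.5, -5.5, 0], [-1, -10, 0], [-1.5, -14, 0], [-1.5, -16.5, 0], [-1.5, -16.7, 0]], turn=[[0, 0, 0], [0, 0, 0], [0, 0, 0], [0, 0, 0], [0, 0, 0]])

```text
clock: 4.78
position: [0.5096, 0.3343, 0.168]
tool_rot: [-3.141, 0.0, 0.002]
force: [-0.7, 0.0, -0.3]
grip_width: 0.0301
```

```bash
cat >> bead.py <<'E'
cv2.imwrite("pics/wd.png",im)
m=cv2.inRange(hsv,(0,0,110),(179,60,255))
k=max(cv2.findContours(m,cv2.RETR_EXTERNAL,cv2.CHAIN_APPROX_NONE)[0],key=cv2.contourArea)
w=toplane(c,cv2.convexHull(k).reshape(-1,2),.03)
print("dish",cv2.boundingRect(k),cv2.minEnclosingCircle((w[:,:2]*1000).astype(np.float32)))
goto([.509,.333,.010],0)
E
python3 bead.py
```

```text
4.875 [0.51015116 0.33203571 0.16804199] [ 0.15222879 -0.38963352 -0.86927308] 0.02984163488705703 (286, 238, 75, 67) 0.16460136864307098
dish (239, 97, 161, 150) ((512.96435546875, 335.1698913574219), 65.827392578125)
slide [-0.11 -0.11 15.8 ] turn [ 0.1  0.  -0. ]
```

>>> arm_command(gripper=[2.5, 2.5, 2.5, 2.5, 2.5], slide=[[0, 0, 4], [0, 0, 8.5], [0, 0, 12.5], [0, 0, 15.2], [0, 0, 15.7]], turn=[[0, 0, 0], [0, 0, 0], [0, 0, 0], [0, 0, 0], [0, 0, 0]])

```text
clock: 5.5
position: [0.5096, 0.331, 0.0099]
tool_rot: [3.139, 0.002, -0.001]
force: [-0.1, -0.0, 0.1]
grip_width: 0.0295
```

>>> arm_command(gripper=[2.5, 3.5, 5, 5.5, 5.5], slide=[[0, 0, 0], [0, 0, 0], [0, 0, 0], [0, 0, 0], [0, 0, 0]], turn=[[0, 0, 0], [0, 0, 0], [0, 0, 0], [0, 0, 0], [0, 0, 0]])

```text
clock: 6.12
position: [0.5098, 0.3331, 0.0115]
tool_rot: [-3.141, -0.0, 0.0]
force: [-0.4, 0.9, -0.8]
grip_width: 0.0551
```

>>> arm_command(gripper=[5.5, 5.5, 5.5, 5.5, 5.5], slide=[[0, 0, -3], [0, 0, -8], [0, 0, -13], [0, 0, -17], [0, 0, -19]], turn=[[0, 0, 0], [0, 0, 0], [0, 0, 0], [0, 0, 0], [0, 0, 0]])

```text
clock: 6.75
position: [0.5102, 0.3334, 0.2038]
tool_rot: [-3.14, -0.002, 0.0]
force: [-0.4, -0.4, -0.8]
grip_width: 0.0551
```

```bash
cat >> bead.py <<'E'
m=cv2.inRange(hsv,(45,60,20),(85,255,220))
k=max(cv2.findContours(m,cv2.RETR_EXTERNAL,cv2.CHAIN_APPROX_NONE)[0],key=cv2.contourArea)
print("bead",cv2.boundingRect(k),cv2.minEnclosingCircle((toplane(c,k.reshape(-1,2),.015)[:,:2]*1000).astype(np.float32)))
# paddle: grasp at origin
b,t=np.array([.5022,.0787]),np.array([.643,.1115]); u=(t-b)/np.linalg.norm(t-b); yaw=np.arctan2(u[1],u[0]); o=b+.070*u
print("paddle",o,yaw,np.degrees(yaw)); goto([*o,.19],yaw)
E
python3 bead.py
```

```text
6.85 [0.51054603 0.3336288  0.20368891] [ 1.21800951 -0.71049567 -0.19261849] 0.054971113708172405 (309, 149, 32, 32) 0.1646082571421387
dish (250, 96, 143, 140) ((513.0474243164062, 336.2237548828125), 65.49340057373047)
slide [-0.21  0.1  19.37] turn [-0.1 -0.2  0. ]
bead (309, 149, 32, 32) ((514.45703125, 332.88592529296875), 15.504963874816895)
paddle [0.57037459 0.09458158] 0.2288726733678961 13.113438229856683
slide [ 5.98 23.91  1.34] turn [ -0.1  -0.2 -13.1]
```

The bead is down in the dish at (514,333), with the dish centre at (513,336). Now I'm moving over the paddle.

>>> arm_command(gripper=[5.5, 5.5, 5.5, 5.5, 5.5], slide=[[1.4, 5.5, 0], [2.8, 11, 0], [4.2, 16.5, 0], [5.6, 22, 0.5], [6, 23.9, 1]], turn=[[0, 0, -3], [0, 0, -6], [0, 0, -9], [0, 0, -12], [0, 0, -13.1]])

```text
clock: 7.48
position: [0.5701, 0.09, 0.1903]
tool_rot: [3.14, 0.001, 0.226]
force: [0.4, 1.3, -0.2]
grip_width: 0.0549
```

```bash
cat > pad.py <<'E'
from h import *
vision.grab_frame("wrist"); c=vision.camera_model("wrist"); im=vision.grab_frame("wrist"); p,r=pose()
cv2.imwrite("pics/wp.png",im); np.savez("wp.npz",**c)
hsv=cv2.cvtColor(im,cv2.COLOR_BGR2HSV)
m=cv2.inRange(hsv,(18,145,90),(30,255,255)) ; print(p,bot.observe()["clock"])
k=max(cv2.findContours(m,cv2.RETR_EXTERNAL,cv2.CHAIN_APPROX_NONE)[0],key=cv2.contourArea)
w=toplane(c,k.reshape(-1,2),.1005); print("blade",cv2.boundingRect(k),cv2.minAreaRect((w[:,:2]*1000).astype(np.float32)))
print("tcp on plane .1095 px",proj(c,[p[0],p[1],.1095]))
E
python3 pad.py
```

```text
[0.56965025 0.09107891 0.18996136] 7.575
blade (289, 83, 44, 78) ((621.254638671875, 108.05319213867188), (48.481239318847656, 26.887725830078125), 14.456500053405762)
tcp on plane .1095 px [[319.12152439 206.85908932]]
```

View pics/wp.png

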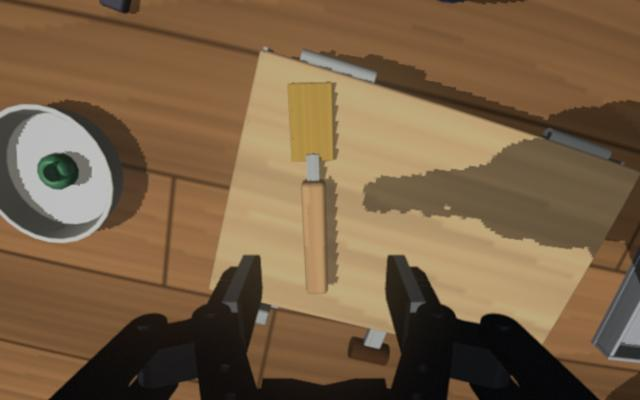

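The handle runs from (313,182) to (316,293), with the blade at (311,122). The paddle is nearly aligned with the tool, and its yaw is about 14.5°.

Run:
```python
from h import *
c=dict(np.load("wp.npz"))
w=toplane(c,[(313.5,182),(316,292)],.1095)[:,:2]; f,b=w; u=(f-b)/np.linalg.norm(f-b); yaw=np.arctan2(u[1],u[0])
bl=np.array([.62125,.10805]); y2=np.arctan2(*(bl-b)[::-1])
print(w,np.linalg.norm(f-b),np.degrees(yaw),np.degrees(y2)); o=f-.012*u; print("origin",o)
goto([*o,.0975],np.radians(14.3))
```

```text
[[0.58559378 0.09838402]
 [0.50491382 0.07891618]] 0.08299550240678309 13.565983852221082 14.059312297963263
origin [0.57392858 0.09556924]
slide [ 0.54 -0.35  9.24] turn [ 0.   0.1 -1.4]
```

>>> arm_command(gripper=[5, 4, 4, 4, 4], slide=[[0.5, -0.35, 2], [0.5, -0.35, 5], [0.5, -0.35, 8], [0.5, -0.35, 9.2], [0.5, -0.35, 9.2]], turn=[[0, 0, -1], [0, 0, -1], [0, 0, -1], [0, 0, -1], [0, 0, -1]], force=45)

```text
clock: 8.2
position: [0.5734, 0.0995, 0.0985]
tool_rot: [-3.141, 0.001, 0.248]
force: [0.4, -0.3, 0.2]
grip_width: 0.0402
```

>>> arm_command(gripper=[3, 2, 1, 0.8, 0.8], slide=[[0, 0, 0], [0, 0, 0], [0, 0, 0], [0, 0, 0], [0, 0, 0]], turn=[[0, 0, 0], [0, 0, 0], [0, 0, 0], [0, 0, 0], [0, 0, 0]])

```text
clock: 8.82
position: [0.5743, 0.0987, 0.1003]
tool_rot: [3.142, -0.001, 0.246]
force: [-3.2, -0.8, 7.8]
grip_width: 0.0145
```

```bash
python3 pad.py
```

```text
[0.57433969 0.09869244 0.10028013] 8.925
blade (290, 103, 70, 118) ((621.1550903320312, 109.7335433959961), (48.90023422241211, 27.242753982543945), 13.913455963134766)
tcp on plane .1095 px [[322.47963543 279.18437079]]
```

>>> arm_command(gripper=[0.8, 0.8, 0.8, 0.8, 0.8], slide=[[0, 0, -0.7], [0, 0, -1.5], [0, 0, -3], [0, 0, -5], [0, 0, -6]], turn=[[0, 0, 0], [0, 0, 0], [0, 0, 0], [0, 0, 0], [0, 0, 0]])

```text
clock: 9.55
position: [0.5743, 0.0987, 0.161]
tool_rot: [3.142, -0.002, 0.246]
force: [0.4, -0.7, -0.3]
grip_width: 0.0143
```

```bash
sed -i 's/^print("tcp on.*/s=bot.observe(); print(s["force"],s["moment"],s["grip_width"])\ngoto([.541,-.313,.16],np.radians(3.4))/' pad.py; python3 pad.py
```

```text
[0.57442796 0.09871878 0.16064274] 9.65
blade (290, 103, 69, 118) ((607.4537353515625, 106.50963592529297), (69.9945068359375, 38.82209777832031), 13.77197551727295)
[ 0.6759437   0.5620303  -1.12016216] [-0.07551692 -0.06301914  0.00034393] 0.014517018277953733
slide [-13.27  39.12   0.04] turn [-0.  -0.1 10.7]
```

>>> arm_command(gripper=[0.8, 0.8, 0.8, 0.8, 0.8], slide=[[-1, 3, -1], [-2.6, 7.8, -2], [-4.3, 12.8, -2], [-6, 17.8, -2], [-7.8, 23, -2]], turn=[[0, 0, 2], [0, 0, 4], [0, 0, 6], [0, 0, 8], [0, 0, 10.7]])

```text
clock: 10.28
position: [0.5538, -0.1449, 0.1788]
tool_rot: [-3.141, 0.001, 0.059]
force: [1.7, -0.1, -0.2]
grip_width: 0.0146
```

```bash
python3 -c "
from h import *
goto([.541,-.313,.17],np.radians(3.4))"
```

```text
slide [-2.26 16.7   0.88] turn [-0.  0. -0.]
```

>>> arm_command(gripper=[0.8, 0.8, 0.8, 0.8, 0.8], slide=[[-0.7, 5, 0], [-1.4, 10, 0.5], [-2, 14.5, 0.8], [-2.2, 16.7, 0.8], [-2.2, 16.7, 0.8]], turn=[[0, 0, 0], [0, 0, 0], [0, 0, 0], [0, 0, 0], [0, 0, 0]])

```text
clock: 10.9
position: [0.5417, -0.3127, 0.1707]
tool_rot: [-3.141, 0.001, 0.057]
force: [0.8, 1.0, -0.8]
grip_width: 0.0145
```

```bash
python3 pad.py
```

```text
[ 0.54249778 -0.3102571   0.17099191] 11.0
blade (290, 104, 67, 117) ((573.3343505859375, -309.3971252441406), (72.52459716796875, 39.861305236816406), 3.237765312194824)
[ 0.56328334  0.29335717 -0.88133635] [0.03104468 0.01908713 0.03263366] 0.014465876624486854
slide [-0.17  0.27  1.1 ] turn [-0.1  0.   0.1]
```

View pics/wp.png

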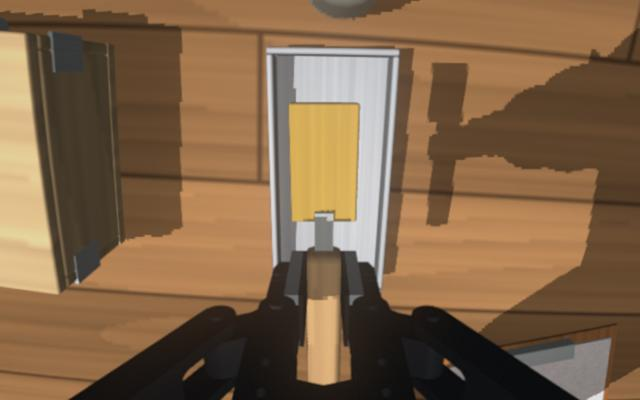

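The tray's far rim corners are (267,50) and (398,51). Its side rims pass (275,245) on the left and (386,245) on the right. The blade sits at (324,162), pointing along the tray.

Run:
```python
from h import *
c=dict(np.load("wp.npz"))
w=toplane(c,[(267,49),(399,50),(275,245),(386,245)],.03)[:,:2]; print(w)
f=(w[0]+w[1])/2; e=(w[2]+w[3])/2; u=(f-e)/np.linalg.norm(f-e); 
print(np.linalg.norm(w[0]-w[1]),np.linalg.norm(w[2]-w[3]),np.degrees(np.arctan2(u[1],u[0])),"centre",f-.105*u)
```

```text
[[ 0.64232458 -0.26353177]
 [ 0.64738824 -0.36141352]
 [ 0.48227068 -0.27212146]
 [ 0.48792592 -0.36944423]]
0.09801264053766061 0.09748693289805226 2.977693639520472 centre [ 0.53999818 -0.3179271 ]
```

>>> arm_command(gripper=[0.8, 0.8, 0.8, 0.8, 0.8], slide=[[-0.2, 0.7, 4], [-0.2, 0.7, 9], [-0.2, 0.7, 13], [-0.2, 0.7, 15.5], [-0.2, 0.7, 16]], turn=[[0, 0, 0], [0, 0, 0], [0, 0, 0], [0, 0, 0], [0, 0, 0]])

```text
clock: 11.62
position: [0.5405, -0.3166, 0.01]
tool_rot: [-3.14, 0.002, 0.061]
force: [-0.1, 0.5, 0.0]
grip_width: 0.0145
```

>>> arm_command(gripper=[0.8, 1.7, 2.5, 3.5, 3.5], slide=[[0, 0, 0], [0, 0, 0], [0, 0, 0], [0, 0, 0], [0, 0, 0]], turn=[[0, 0, 0], [0, 0, 0], [0, 0, 0], [0, 0, 0], [0, 0, 0]])

```text
clock: 12.25
position: [0.5407, -0.3187, 0.0115]
tool_rot: [3.141, -0.0, 0.059]
force: [0.4, 0.1, 0.2]
grip_width: 0.0346
```

>>> arm_command(gripper=[3.5, 3.5, 4, 4.5, 5], slide=[[0, 0, -2], [0, 0, -6], [0, 0, -11], [0, 0, -15], [0, 0, -18]], turn=[[0, 0, 0], [0, 0, 0], [0, 0, 0], [0, 0, 0], [0, 0, 0]])

```text
clock: 12.88
position: [0.5409, -0.3188, 0.1948]
tool_rot: [3.14, -0.002, 0.059]
force: [-0.2, 0.3, -0.0]
grip_width: 0.05
```

```bash
sed -i 's/^goto.*/goto([.445,.020,.18],np.radians(-2.8))/' pad.py; python3 pad.py
```

```text
[ 0.54196761 -0.31934811  0.19613282] 12.975
blade (614, 16, 26, 27) ((669.6423950195312, -510.0817565917969), (14.649566650390625, 17.707509994506836), 15.893647193908691)
[-0.24511516  0.92045413  0.38894577] [ 0.00202301 -0.01116708  0.06060189] 0.0502475803709812
slide [ -7.68 -34.45   1.47] turn [ 0.2 -0.3  6.2]
```

View pics/wp.png

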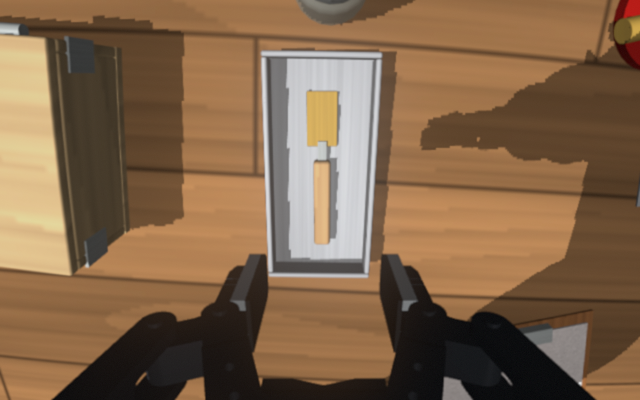

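The paddle lies flat and centred in the tray (blade at (322,118), butt at (322,243)). Step 1 is done, so I'm moving on to the grip.

>>> arm_command(gripper=[5, 6, 7, 8, 8], slide=[[-1.8, -5.8, 0], [-3.6, -11.6, 0], [-5.4, -17.4, 0], [-7.2, -23.2, 0], [-9, -29, 0]], turn=[[0, 0, 1.5], [0, 0, 3], [0, 0, 4.5], [0, 0, 6.2], [0, 0, 6.2]])

```text
clock: 13.6
position: [0.4325, -0.0328, 0.1918]
tool_rot: [-3.142, -0.001, -0.049]
force: [1.5, 1.0, -0.0]
grip_width: 0.0797
```

>>> arm_command(gripper=[8, 8, 8, 8, 8], slide=[[-0.5, -3, 0], [-1, -5, 0], [-1.2, -5.4, 0], [-1.2, -5.4, 0], [-1.2, -5.4, 0]], turn=[[0, 0, 0], [0, 0, 0], [0, 0, 0], [0, 0, 0], [0, 0, 0]])

```text
clock: 14.22
position: [0.4243, 0.0192, 0.1914]
tool_rot: [3.141, -0.0, -0.05]
force: [0.2, -0.4, -0.7]
grip_width: 0.0799
```

Run:
```python
from h import *
vision.grab_frame("wrist"); c=vision.camera_model("wrist"); im=vision.grab_frame("wrist"); p,r=pose(); print(p,bot.observe()["tool_rot"],bot.observe()["clock"])
cv2.imwrite("pics/wg.png",im); np.savez("wg.npz",**c)
print("pred grip",proj(c,[.4456,.0201,.0995]),"post",proj(c,[.4592,.1146,.092]))
```

```text
[0.42431268 0.01941037 0.19127269] [ 3.14148490e+00  8.14805744e-05 -4.98439790e-02] 14.325
pred grip [[320.17944023 172.07076477]] post [[183.48490247 157.3989066 ]]
```

View pics/wg.png

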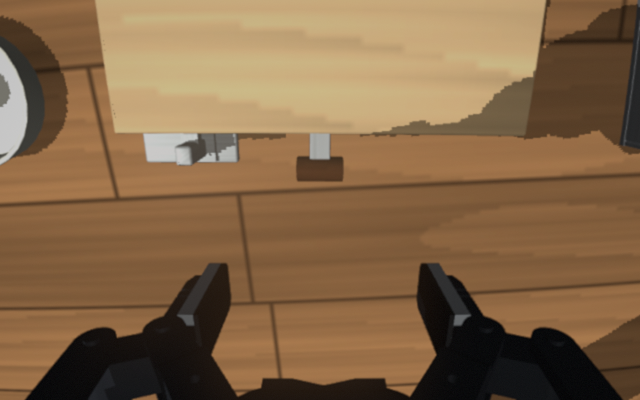

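The grip is at (320,168) and the post at (183,155), both as predicted. I'm descending onto the grip.

Run:
```python
from h import *
c=dict(np.load("wg.npz")); print(proj(c,[.4456,.0201,.0905]),proj(c,[.4456,.0201,.0815]), toplane(c,[(115,133),(527,136)],.0955))
goto([.4465,.0198,.077],np.radians(-2.8))
```

```text
[[320.2947687  168.84028008]] [[320.40250115 165.82353749]] [[ 0.47935745  0.1577028   0.0955    ]
 [ 0.46292385 -0.12138993  0.0955    ]]
slide [ 2.21 -0.15 11.43] turn [ 0.   0.  -0.1]
```

>>> arm_command(gripper=[8, 7.5, 7, 7, 7], slide=[[2.1, -0.1, 2], [2.1, -0.1, 6], [2.1, -0.1, 10], [2.1, -0.1, 11.4], [2.1, -0.1, 11.4]], turn=[[0, 0, 0], [0, 0, 0], [0, 0, 0], [0, 0, 0], [0, 0, 0]], force=60)

```text
clock: 14.95
position: [0.4451, 0.0198, 0.0772]
tool_rot: [3.141, 0.001, -0.049]
force: [-0.3, -0.2, 0.4]
grip_width: 0.0694
```

>>> arm_command(gripper=[5, 3.5, 2.5, 2.2, 2.2], slide=[[0, 0, 0], [0, 0, 0], [0, 0, 0], [0, 0, 0], [0, 0, 0]], turn=[[0, 0, 0], [0, 0, 0], [0, 0, 0], [0, 0, 0], [0, 0, 0]])

```text
clock: 15.58
position: [0.446, 0.0209, 0.0786]
tool_rot: [-3.14, -0.002, -0.048]
force: [-4.1, 5.4, 19.2]
grip_width: 0.0307
```

```bash
python3 -c "
from h import *
vision.grab_frame('wrist'); s=bot.observe(); print(s['position'],s['force'],s['grip_width'],s['tool_rot'])"
```

```text
[0.44597556 0.02094163 0.07858767] [-4.71134831  5.47907707 20.41450059] 0.030970812302299897 [-3.14051355e+00 -2.13387897e-03 -4.80570274e-02]
```

>>> arm_command(gripper=[2.2, 2.2, 2.2, 2.2, 2.2], slide=[[0, 0, -0.2], [0, 0, -0.4], [0, 0, -0.6], [0, 0, -0.8], [0, 0, -0.8]], turn=[[0, 0, 0], [0, 0, 0], [0, 0, 0], [0, 0, 0], [0, 0, 0]])

```text
clock: 16.25
position: [0.4463, 0.0209, 0.0861]
tool_rot: [-3.14, -0.002, -0.048]
force: [4.7, 5.9, -5.0]
grip_width: 0.0307
```

```bash
cat > st.py <<'E'
from h import *
s=bot.observe(); print(s['clock'],s['position'],s['force'],s['moment'],s['grip_width'],s['tool_rot'])
E
python3 st.py
```

```text
16.25 [0.4462628  0.02090633 0.08608641] [ 4.67229096  5.86142569 -5.00655394] [ 1.20421723 -0.38915229 -0.01627673] 0.03068807291911413 [-3.14033629e+00 -2.34075283e-03 -4.81401776e-02]
```

The tool rose 7.5 mm with 5 N of pull, which is about at the end of the free play. I'll tug 2.5 mm further to decide.

>>> arm_command(gripper=[2.2, 2.2, 2.2, 2.2, 2.2], slide=[[0, 0, -0.1], [0, 0, -0.2], [0, 0, -0.25], [0, 0, -0.25], [0, 0, -0.25]], turn=[[0, 0, 0], [0, 0, 0], [0, 0, 0], [0, 0, 0], [0, 0, 0]])

```text
clock: 16.88
position: [0.4465, 0.0209, 0.0885]
tool_rot: [-3.14, -0.003, -0.048]
force: [6.5, 5.6, -4.5]
grip_width: 0.0308
```

```bash
python3 st.py
```

```text
16.875 [0.44649439 0.02091349 0.08853314] [ 6.49978781  5.60671183 -4.54101463] [ 1.15760226 -0.68853201 -0.05350606] 0.03077051911660948 [-3.14028006e+00 -2.71729884e-03 -4.81157784e-02]
```

>>> arm_command(gripper=[2.2, 2.2, 2.2, 2.2, 2.2], slide=[[0, 0, -0.1], [0, 0, -0.2], [0, 0, -0.3], [0, 0, -0.4], [0, 0, -0.4]], turn=[[0, 0, 0], [0, 0, 0], [0, 0, 0], [0, 0, 0], [0, 0, 0]])

```text
clock: 17.5
position: [0.4469, 0.0209, 0.0927]
tool_rot: [-3.14, -0.004, -0.048]
force: [6.9, 5.6, -3.9]
grip_width: 0.0302
```

Run:
```python
from h import *
s=bot.observe(); p0,r0=pose(); print(s['position'],s['force'])
# lid arc: hinge point in world, tool keeps grip offset d (tool frame, grip relative to TCP) while pitching
yaw=np.radians(-2.8); ez=np.array([0,0,1.]); ex=np.array([np.cos(yaw),np.sin(yaw),0])
H=np.array([.5605,.0145,.0905])+.09*ex
z0=.0785; g0=np.array([-.205,0])  # TCP z when shut -> grip .0905
off=.0905-z0
th0=np.arcsin((p0[2]-z0)/.205); print("lid now",th0)
r=.205; y=p0[1]
def tcp(th,til):
    # fingers' line tilts by til about +y case axis; grip lies `off` behind TCP along it
    d=-np.cos(til)*ez-np.sin(til)*ex
    return -r*np.cos(th)*ex+r*np.sin(th)*ez+off*d
base=tcp(th0,0)
for th in np.arange(.1,.93,.05):
    til=np.radians(15)*(th-th0)/(.88-th0); v=tcp(th,til)-base
    print(round(th,2),"slide",np.round(r0.inv().apply(v)*100,2),"turn y",round(-np.degrees(til),1))
```

```text
[0.44693636 0.02088595 0.09270393] [ 6.94742063  5.64637613 -3.89900267]
lid now 0.06934300756810939
0.1 slide [ 0.04 -0.   -0.63] turn y -0.6
0.15 slide [ 0.16 -0.   -1.64] turn y -1.5
0.2 slide [ 0.32 -0.   -2.65] turn y -2.4
0.25 slide [ 0.53 -0.01 -3.65] turn y -3.3
0.3 slide [ 0.79 -0.01 -4.64] turn y -4.3
0.35 slide [ 1.11 -0.01 -5.61] turn y -5.2
0.4 slide [ 1.47 -0.01 -6.56] turn y -6.1
0.45 slide [ 1.87 -0.01 -7.5 ] turn y -7.0
0.5 slide [ 2.32 -0.01 -8.41] turn y -8.0
0.55 slide [ 2.82 -0.01 -9.3 ] turn y -8.9
0.6 slide [ 3.360e+00 -1.000e-02 -1.016e+01] turn y -9.8
0.65 slide [ 3.950e+00 -1.000e-02 -1.099e+01] turn y -10.7
0.7 slide [ 4.570e+00 -1.000e-02 -1.179e+01] turn y -11.7
0.75 slide [  5.24  -0.02 -12.56] turn y -12.6
0.8 slide [  5.94  -0.02 -13.3 ] turn y -13.5
0.85 slide [  6.67  -0.02 -13.99] turn y -14.4
0.9 slide [  7.44  -0.02 -14.65] turn y -15.4
```

The lid has risen 14 mm, past the 6 mm of free play, with a steady 4 N pull. It doesn't seem to be caught. I'll lift a little along the arc and check by picture.

>>> arm_command(gripper=[2.2, 2.2, 2.2, 2.2, 2.2], slide=[[0, 0, -0.6], [0.2, 0, -1.6], [0.3, 0, -2.6], [0.5, 0, -3.6], [0.5, 0, -3.6]], turn=[[0, -0.6, 0], [0, -1.5, 0], [0, -2.4, 0], [0, -3.3, 0], [0, -3.3, 0]])

```text
clock: 18.12
position: [0.4525, 0.0206, 0.1292]
tool_rot: [-3.14, 0.053, -0.049]
force: [10.8, 5.0, -7.8]
grip_width: 0.0305
```

```bash
python3 st.py; python3 -c "
from h import *
a=vision.grab_frame('wrist'); b=vision.grab_frame('scene')
cv2.imwrite('pics/lift1.png',np.hstack([cv2.resize(a,(480,300)),cv2.resize(b[110:270,230:430],(320,256))[:,:].__class__ and cv2.copyMakeBorder(cv2.resize(b[110:270,230:430],(320,256)),0,44,0,0,cv2.BORDER_CONSTANT)]))"
```

```text
18.125 [0.45247665 0.02055806 0.12917192] [10.75741266  5.00695063 -7.79185749] [ 0.90741658 -1.99096094 -0.15899243] 0.030511745483944842 [-3.13995148  0.05296415 -0.04864748]
```

View pics/lift1.png

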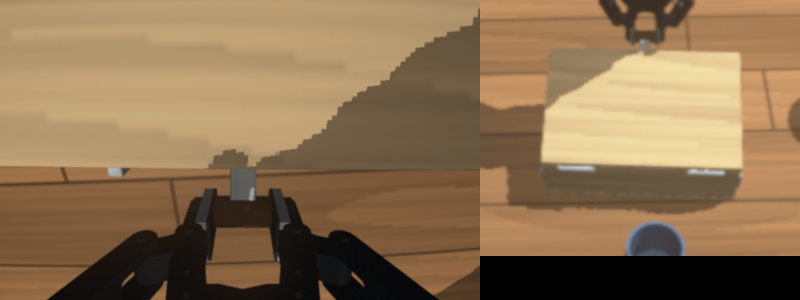

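The picture shows the grip (242,210) still between the pads and the lid clearly tilted up, with the front edge near the fingers. The lid is free, so the catch isn't needed. Next I'm computing the rest of the arc.

```bash
cat > arc.py <<'E'
from h import *
import sys
thc=float(sys.argv[1]); til0=np.radians(float(sys.argv[2]))
p0,r0=pose(); yaw=np.radians(-2.8); ez=np.array([0,0,1.]); ex=np.array([np.cos(yaw),np.sin(yaw),0])
off=.012; r=.205
def tcp(th,til): return -r*np.cos(th)*ex+r*np.sin(th)*ez-off*(np.cos(til)*ez+np.sin(til)*ex)
# tool axes in use: down tool, yaw, tilted by til0
ra=R.from_rotvec(til0*np.array([-np.sin(yaw),np.cos(yaw),0]))*R.from_euler("xyz",[np.pi,0,yaw])
for th in np.arange(thc+.05,.96,.07):
    til=til0+(np.radians(15)-til0)*(th-thc)/(.88-thc)
    print(round(th,2),"slide",np.round(ra.inv().apply(tcp(th,til)-tcp(thc,til0))*100,2),"turn y",round(-np.degrees(til-til0),1))
E
python3 arc.py 0.245 3.3
```

```text
0.3 slide [ 0.2  0.  -1. ] turn y -0.9
0.36 slide [ 0.56  0.   -2.38] turn y -2.2
0.44 slide [ 1.01  0.   -3.74] turn y -3.5
0.5 slide [ 1.56  0.   -5.05] turn y -4.8
0.57 slide [ 2.2   0.   -6.33] turn y -6.1
0.64 slide [ 2.92  0.   -7.55] turn y -7.4
0.72 slide [ 3.73  0.   -8.72] turn y -8.7
0.78 slide [ 4.62  0.   -9.83] turn y -9.9
0.86 slide [  5.59   0.   -10.87] turn y -11.2
0.92 slide [  6.62   0.   -11.84] turn y -12.5
```

Adding about 1 mm of +x to ease the outward pull.

>>> arm_command(gripper=[2.2, 2.2, 2.2, 2.2, 2.2], slide=[[0.3, 0, -1], [0.65, 0, -2.4], [1.1, 0, -3.7], [1.65, 0, -5], [1.65, 0, -5]], turn=[[0, -1, 0], [0, -2, 0], [0, -3.5, 0], [0, -4.8, 0], [0, -4.8, 0]])

```text
clock: 18.85
position: [0.4714, 0.0195, 0.1779]
tool_rot: [-3.14, 0.138, -0.049]
force: [8.8, 3.8, -9.6]
grip_width: 0.0302
```

```bash
python3 st.py; python3 arc.py .505 8.1
```

```text
18.85 [0.47141085 0.01948295 0.1779308 ] [ 8.80773717  3.77367238 -9.5584746 ] [ 0.85450708 -2.08247109 -0.47744414] 0.03024651485524886 [-3.14015877  0.13786292 -0.04889919]
0.56 slide [ 0.37  0.   -0.95] turn y -0.9
0.62 slide [ 0.96  0.   -2.24] turn y -2.2
0.7 slide [ 1.65  0.   -3.49] turn y -3.5
0.76 slide [ 2.42  0.   -4.68] turn y -4.8
0.83 slide [ 3.27  0.   -5.82] turn y -6.1
0.9 slide [ 4.2  0.  -6.9] turn y -7.4
```

>>> arm_command(gripper=[2.2, 2.2, 2.2, 2.2, 2.2], slide=[[0.4, 0, -1], [1, 0, -2.2], [1.7, 0, -3.5], [2.45, 0, -4.7], [3.3, 0, -5.8]], turn=[[0, -1, 0], [0, -2, 0], [0, -3.5, 0], [0, -4.8, 0], [0, -6, 0]])

```text
clock: 19.48
position: [0.5112, 0.0172, 0.23]
tool_rot: [-3.141, 0.245, -0.048]
force: [7.0, 3.5, -15.2]
grip_width: 0.0301
```

```bash
python3 st.py; python3 arc.py .835 14.1
```

```text
19.475 [0.5112294  0.01722964 0.22997658] [  7.0115105    3.49139114 -15.20254647] [ 0.70049302 -2.23400083 -0.29747113] 0.03012591463853902 [-3.14073287  0.24504237 -0.04840917]
0.88 slide [ 0.57  0.   -0.84] turn y -1.0
0.96 slide [ 1.44  0.   -1.96] turn y -2.4
```

>>> arm_command(gripper=[2.2, 2.2, 2.2, 2.2, 2.2], slide=[[0.3, 0, -0.4], [0.6, 0, -0.8], [0.7, 0, -1], [0.7, 0, -1], [0.7, 0, -1]], turn=[[0, -0.5, 0], [0, -1, 0], [0, -1, 0], [0, -1, 0], [0, -1, 0]])

```text
clock: 20.1
position: [0.5198, 0.0167, 0.2373]
tool_rot: [-3.141, 0.263, -0.048]
force: [7.1, 3.9, -14.0]
grip_width: 0.0306
```

>>> arm_command(gripper=[2.2, 2.2, 2.2, 2.2, 2.2], slide=[[0, 0, 0], [0, 0, 0], [0, 0, 0], [0, 0, 0], [0, 0, 0]], turn=[[0, 0, 0], [0, 0, 0], [0, 0, 0], [0, 0, 0], [0, 0, 0]])

```text
clock: 20.72
position: [0.5198, 0.0167, 0.2373]
tool_rot: [-3.141, 0.263, -0.048]
force: [7.6, 3.6, -12.8]
grip_width: 0.0304
```

```bash
python3 st.py
python3 - <<'E'
from h import *
a=vision.grab_frame('wrist'); b=vision.grab_frame('scene'); t=vision.grab_frame('top')
top=np.hstack([cv2.resize(a,(400,250)),cv2.resize(b,(400,250))]); bot2=cv2.resize(t[130:290,130:530],(800,320))
cv2.imwrite('pics/end.png',np.vstack([top,bot2]))
s=bot.observe(); print(np.arcsin((s['position'][2]+.012*np.cos(s['tool_rot'][1])-.0905)/.205), s['position'])
E
```

```text
20.725 [0.51984646 0.01673899 0.23728032] [  7.59149587   3.59827976 -12.76112569] [ 0.80628479 -2.02486859 -0.25373218] 0.030417409943412424 [-3.14104608  0.2628141  -0.04833084]
0.8828946901225204 [0.51982083 0.01673564 0.23729114]
```

View pics/end.png

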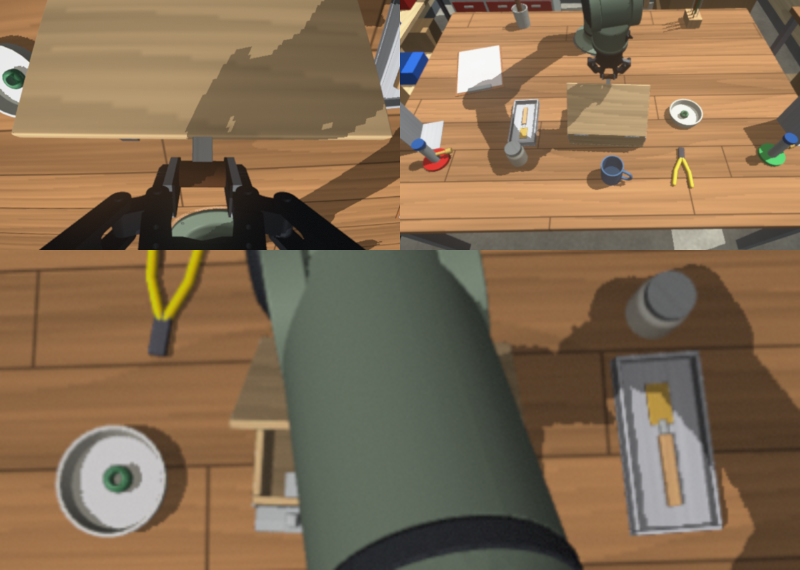

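The lid stands open at about 0.88 rad with its grip held at (202,172) in the wrist view. The bead is in the dish at (118,478) and the paddle in the tray at (663,445). The pliers, mug and jar haven't moved. I'm handing in.

```bash
python3 -c "
from workcell import job_done
print(job_done())"
```

```text
the job is handed in; nothing more can be done
None
```

I handed the job in at about 21 s with the lid held open at about 0.88 rad, well above the required 0.70. That angle is worked out from the tool height. `job_done()` gave no verdict.

- **Bead:** it rests in the round dish, about 4 mm from the dish's centre.
- **Paddle:** it lies flat and central in the long tray.
- **Tug and catch:** I tugged the lid gently by its grip before going near the catch. It rose 14 mm, past the 6 mm of free play, with a steady pull of about 4 N. It wasn't caught, so I never touched the catch.
- **Lift:** I raised the lid along its arc. At the last reading the tool was still, the fingers were closed on the grip (30 mm opening, 60 N set), and the wrist force was about 15 N.
- **Pliers, mug and jar:** they show no movement in the last picture. I judged this by eye and did not measure it.

**Disagreements:** the finger opening read 1 to 4 mm less than the nominal widths of the bead, handle and grip. Tool positions reported right after a move were sometimes a few millimetres off the settled pose. Neither affected the result, and no check failed.

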